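# Park the index pin of a steering-wheel trimming stand and turn the wheel

### The arm

A 7-joint arm with a two-finger parallel gripper is mounted at the origin on the work surface. World frame = base frame: x ahead of the robot, y to its left, z up, the work surface at z = 0. Lengths are in m, angles in degrees, forces in N, time in s.
With the tool pointing down it reaches from about 0.4 to 0.85 m from the base axis. Payload 10.4 kg.
Tool frame: the origin (TCP) lies on the front face of the gripper's body, between the roots of the fingers; the fingertips stand 70 mm ahead of it and the grasp point (between the pads) lies 51 mm ahead of it; z points along the fingers, y is the line along which they close (so a half turn about z gives the same grasp; the last joint's range is limited). The gripper opens to 87 mm and grips with 3 to 60 N. Pads are 19 mm wide; open, the fingers measure 117 mm over their backs; the gripper's body (75 mm by 190 mm) begins 51 mm behind the grasp point.
Start: joints at [-72.399, 19.034, -3.707, 83.658, 1.238, 77.344, -5.071], TCP at [0.202, 0.591, 0.292] pointing down, gripper open.
Joint ranges: [-148.97, 148.97], [-28.65, 121.19], [-84.17, 76.75], [9.2, 138.47], [-72.65, 252.65], [3.7, 117.97], [-149.18, 149.18]. Speed limits (degrees/s): [127.2, 127.2, 159.86, 159.86, 180, 180, 180].

### API

Orientations are given as [roll, pitch, yaw] about the fixed x, y, z axes, in that order (R = Rz(yaw) Ry(pitch) Rx(roll)).
In Python, from plant import env gives the robot as it stands. The module is installed in compiled form; this text tells all that it offers.
- The arm moves only by the tool step_arm, never from a script. Its argument "commands" is a list of rows, each a list of 2 entries, a list of its own where there are three numbers: the shift along the tool's x, y, z each as a share of 250 mm, from -1 to 1, then the turn, a rotation vector about the tool's x, y, z each as a share of 90 degrees, from -1 to 1. In form: [[[tx, ty, tz], [rx, ry, rz]], ...]. A call has 1 to 20 rows; each row shifts and turns the commanded pose from where the row before left it, along the tool's axes as they then stand; what a row does not reach is not made up. A row lasts 1/10 s, in which the tool goes at most 50 mm and 8.59 degrees, less where a joint would pass 70% of its speed; a pose out of reach is approached as far as the arm can. A call with a number of a shift or a turn outside -1 to 1 is refused whole. A call with a gripper value outside its range is refused whole. "hand" is the closure, from -1 (fully open) to 1 (shut), set as the call begins (left out, the last holds). The fingers move at their own pace and stop on an object; the grip force is fixed at half the most. Time passes only in rows, so rows that do not move let the fingers close. It gives the time, the measured TCP pose, the force, the opening and the grip force at its end, in the units of the state.
- env.read_state(): the state, without advancing time (a new reading comes with each control period).
- env.snapshot(name): name is "scene" or "top" or "wrist"; returns the picture (400x640x3 uint8, blue, green, red); there is no depth.
- env.camera_info(name): a dict with "vfov" (degrees; the focal length in pixels is half the picture's height over the tangent of half this angle, whatever the lens; pixels are square), "cx", "cy" (the principal point, pixels), "dist" ([k1, k2, p1, p2, k3] as OpenCV has them; the pictures are not rectified), "R" (3x3) and "t" (3): a world point X has camera coordinates R X + t. Camera axes: x right, y down, z forward; pixel columns grow to the right and rows downward; lengths in m; the calibration is good to about 2 mm. A picture is of the moment at which its call begins: read the wrist's pose just before it. camera_info takes no time and is no camera call; for the wrist camera it gives the pose at the moment of the call.
- env.hand_in(): hands the job in; it is judged then, once.
The state is a dict: "t": time; "q": joint angles; "qd": joint speeds; "joint_torque": joint torques, N m; "ee_pos": TCP position; "tcp_rot": TCP orientation; "wrist_force": force on the tool from outside, world axes, zero at the start; "ft_torque": the same for the moment, N m; "finger_gap": finger opening in m; "grasp_force": force on a finger pad.
Only numpy, scipy, OpenCV 4.12 (cv2) and the standard library are available. Lean on these libraries where they do the work, as an engineer would, in place of code of your own. Each camera call takes 0.05 s, during which the arm holds its last target. There are 200 camera calls.

### The job

The steering wheel on the trimming stand is locked by the red-handled index pin. Draw the pin straight up out of its bore, park it upright in the open notch at the side of the same yellow plate, right in at the closed end with its collar flat on the plate, and let it go. Then turn the wheel until the bare light-coloured stretch of its rim points straight at the edge of the bench where the robot stands; leave the pin parked and the other things on the bench where they lie.

Things in the scene. Friction and masses are not known exactly. Their poses are not given: they have to be found in the camera images.
- pin: loose steel index pin, upright, 120 mm, 0.16 kg. Origin on its axis at the collar's underside, z up. Below: shank 14 mm diameter, 60 mm long (last 6 mm: 11 mm diameter). Above: collar 28 mm diameter, 6 mm thick; neck 16 mm diameter to 16 mm; red knob to grip, 30 mm diameter, from 16 to 60 mm. At the start it stands in the bore, collar on the plate, shank in the fixed stand, locking the wheel
- bore (a point): centre of the bore's mouth in the top face of the yellow adapter plate that turns with the wheel, 105 mm above the bench. Bore 17 mm diameter, 44 mm from the hub axis towards the bare stretch. Axes as hub. The pin must rise 60 mm to leave the plate
- notch (a point): parking point, where the pin's origin must come, level with the plate's top (105 mm up); x -46, y -52 mm in hub's frame, same axes. The side notch is a slot through the 10 mm yellow plate, 18 mm wide, open above, below and to the rim (-x); closed end 9 mm from this point at +x, mouth 22 mm from it at -x. The shank hangs free below
- hub (a point): centre of the wheel on its upright turning axis, at the top face of the adapter plate, 105 mm above the bench; a nut on it stands 12 mm above the plate. Turns with the wheel: -x points to the bare stretch, z up. Spokes run out along +y, -y and +x, 34 mm wide, rising from the plate to the rim
- bare (a point): middle of the bare stretch of the rim (cream foam, 54 degrees of arc), on the rim's centre line. Centre line: a level circle of 150 mm radius about the hub axis, 150 mm above the bench. The rest of the rim is black leather with a red seam inside. Rim 31 mm thick, bare stretch 28 mm
- wheel (a joint): turn of the wheel on the stand, rad, counter-clockwise seen from above, 0 at the start, range -2.8 to 2.8. Free once the pin is out, with bearing friction (0.3 N m, about 2 N at the rim); stays where it is left
- bench (a point): fixed reference point on the bench top, 450 mm straight ahead of the robot's base, with the world axes: x away from the robot, -x to the bench edge where the robot stands (the edge runs along y)
- stand: fixed trimming stand, bolted to the bench: blue foot 170 mm square and 12 mm thick, column, dark flange 116 mm in diameter under the adapter plate. Origin at the centre of its underside, below the wheel's axis.
- stone: bystander: grey-green sharpening stone 200 x 50 x 40 mm, origin at the centre of its underside
- tape: bystander: brown roll of tape lying flat, 100 mm across, 25 mm high, origin at the centre of its underside
- spool: bystander: standing spool of red thread, 68 mm across, 80 mm high, origin at the centre of its underside
- scissors: bystander: scissors with orange handles lying flat, 230 mm long, origin near the pivot at bench level, blades along +x
Things that resemble listed ones, but are neither listed nor needed, are in the scene too. There is more than one size of the pin; the one meant has the size given above.

How it is judged:
By the outcome, as a careful person would: the job done as asked, in the order asked, and still so for the second after the job is handed in, with the robot touching nothing.
It also fails if it takes over 59 s, if anything falls off the work surface, if the arm or the gripper's body presses on something with over 40 N, if the wrist force passes 120 N, or if a joint passes its speed limit or range.

## Working session

There is one attempt and no reset: what is moved stays moved. The work goes in short steps, Python scripts to look and compute and a tool call to move; the robot and the scene stay as the last step left them, time stands still between calls to the robot, and variables do not carry over. Pictures are saved under pics/ and viewed, at most 12 in all, crops included, and the job is handed in when it is done.

Besides the shell and the picture viewer there is one more tool, called after "Call:" by a JSON object that holds its "fn" and its "kwargs", one argument or row to a line. step_arm: Moves the arm, as the interface text tells. Its arguments: {"type":"object","properties":{"commands":{"type":"array","items":{"type":"array"}},"hand":{"type":"number"}},"required":["commands"]}

```bash
mkdir -p pics
python3 - <<'E'
from plant import env
import cv2
s=env.read_state(); print(s)
for n in("scene","top","wrist"):
    im=env.snapshot(n); cv2.imwrite(f"pics/{n}0.png",im); 
    i=env.camera_info(n); print(n,i)
E
```

```text
{'t': 0.0, 'q': array([-72.39965261,  19.07171512,  -3.70868971,  83.70788986,
         1.23648506,  77.34476727,  -5.07071034]), 'qd': array([-0.05531875, -0.00232872, -0.07593753,  0.10261115, -0.01772498,
        0.05493551,  0.01744278]), 'joint_torque': array([ 1.03846105e-04, -6.23257542e+01,  2.45986402e-02, -3.89905357e+01,
       -6.14752946e-02,  3.93628352e-02,  1.53298884e-04]), 'ee_pos': array([0.20228038, 0.59103234, 0.29144107]), 'tcp_rot': array([-1.79915471e+02,  2.45802697e-03,  1.61107303e+02]), 'wrist_force': array([ 0.50199568,  0.56156757, -0.28905949]), 'ft_torque': array([-0.04167471,  0.085802  ,  0.02122445]), 'grasp_force': 0.0, 'finger_gap': 0.08686735241349577}
scene {'vfov': 54.2721235278007, 'cx': 321.93470907562937, 'cy': 200.63744746007936, 'dist': array([-0.08407618,  0.        ,  0.        ,  0.        ,  0.        ]), 'R': array([[ 0.30067185,  0.95372597,  0.00179409],
       [ 0.60527349, -0.18936421, -0.7731657 ],
       [-0.73704847,  0.23355508, -0.63420153]]), 't': array([-0.14481254, -0.24558966,  1.43170853])}
top {'vfov': 46.176184342483694, 'cx': 324.80019868120826, 'cy': 189.4186371613049, 'dist': array([-0.13515192,  0.        ,  0.        ,  0.        ,  0.        ]), 'R': array([[-0.01635487, -0.99962933, -0.02176494],
       [-0.98738202,  0.01957594, -0.15714173],
       [ 0.15750955,  0.01892028, -0.9873362 ]]), 't': array([0.02588544, 0.53833975, 1.25319491])}
wrist {'vfov': 71.60202497024407, 'cx': 318.27787261773676, 'cy': 203.35354676086553, 'dist': array([-0.00106713,  0.        ,  0.        ,  0.        ,  0.        ]), 'R': array([[ 3.23139803e-01,  9.46351080e-01, -5.49112357e-04],
       [ 9.14737812e-01, -3.12196351e-01,  2.56492056e-01],
       [ 2.42560103e-01, -8.33850863e-02, -9.66546183e-01]]), 't': array([-0.62417787, -0.03216043,  0.38831669])}
```

View pics/top0.png

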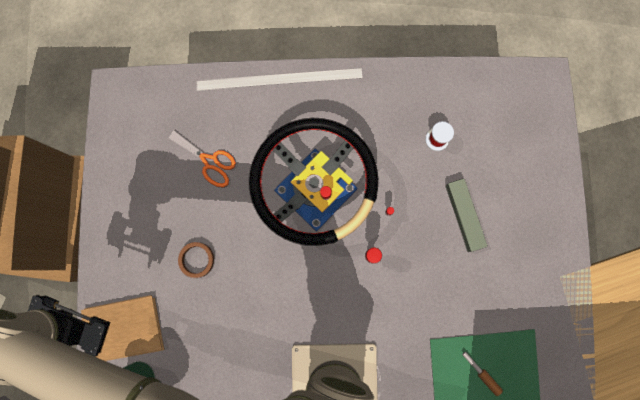

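View pics/scene0.png

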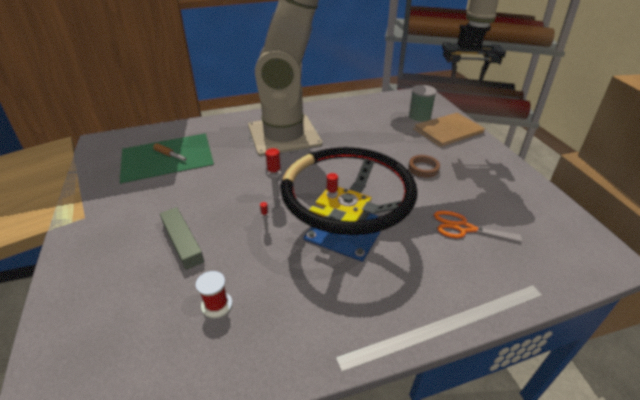

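The top view shows the wheel centred near (314,181), the bare stretch at about (355,220), and the red knob in the plate at (326,191). The notch opens at about (343,180). Two other red pins stand outside the wheel at (373,255) and (390,211), and these are the decoys. The scene view agrees: the knob is at (332,183) and the yellow plate is inside the rim.

```bash
cat > h.py <<'E'
import numpy as np, cv2
from scipy.optimize import least_squares
def KD(i):
    f=200/np.tan(np.radians(i["vfov"]/2))
    return np.array([[f,0,i["cx"]],[0,f,i["cy"]],[0,0,1]]),np.array(i["dist"])
def rays(i,px):
    K,d=KD(i); u=cv2.undistortPoints(np.asarray(px,float).reshape(-1,1,2),K,d).reshape(-1,2)
    R=np.array(i["R"]); D=np.c_[u,np.ones(len(u))]@R
    return -R.T@np.array(i["t"]),D/np.linalg.norm(D,axis=1)[:,None]
def plane(i,px,z):
    o,D=rays(i,px); return (o+D*((z-o[2])/D[:,2])[:,None])
def tri(obs):
    A=np.zeros((3,3));b=np.zeros(3)
    L=[]
    for i,p in obs:
        o,D=rays(i,[p]);M=np.eye(3)-np.outer(D[0],D[0]);A+=M;b+=M@o;L.append((M,o))
    X=np.linalg.solve(A,b); return X,[np.linalg.norm(M@(X-o)) for M,o in L]
def proj(i,X):
    K,d=KD(i); return cv2.projectPoints(np.asarray(X,float).reshape(-1,1,3),cv2.Rodrigues(np.array(i["R"]))[0],np.array(i["t"]),K,d)[0].reshape(-1,2)
def circ(P):
    r=least_squares(lambda c:np.hypot(P[:,0]-c[0],P[:,1]-c[1])-c[2],[*P.mean(0)[:2],.15],loss="soft_l1",f_scale=.002)
    return r.x
def hsv(im): return cv2.cvtColor(im,cv2.COLOR_BGR2HSV)
def blobs(m,a=30):
    n,l,s,c=cv2.connectedComponentsWithStats(m.astype(np.uint8)); return [(s[k],c[k].round(1),l==k) for k in range(1,n) if s[k][4]>a]
def red(im):
    h=hsv(im); return ((h[...,0]<6)|(h[...,0]>174))&(h[...,1]>170)&(h[...,2]>90)
def yellow(im):
    h=hsv(im); return (h[...,0]>22)&(h[...,0]<34)&(h[...,1]>150)&(h[...,2]>80)
def cream(im):
    h=hsv(im); return (h[...,0]>14)&(h[...,0]<30)&(h[...,1]>40)&(h[...,1]<150)&(h[...,2]>130)
E
python3 - <<'E'
from h import *
from plant import env
for n in("top","scene"):
    im=cv2.imread(f"pics/{n}0.png"); i=env.camera_info(n)
    for f in(red,yellow,cream):
        print(n,f.__name__,[(list(s),list(c)) for s,c,_ in blobs(f(im),40)])
    if n=="top":
        h=hsv(im); m=(h[...,2]<45); m[:100]=0;m[262:]=0;m[:,:235]=0;m[:,395:]=0
        m=cv2.morphologyEx((m|cream(im)&(np.hypot(*(np.indices(m.shape)-np.array([181,314])[:,None,None]))<75)).astype(np.uint8),cv2.MORPH_OPEN,np.ones((3,3)))
        P=max(cv2.findContours(m,cv2.RETR_EXTERNAL,cv2.CHAIN_APPROX_NONE)[0],key=len)[:,0].astype(float)
        W=plane(i,P,.15); c=circ(W); print("circle",c, len(P)); 
        b=max([x for x in blobs(cream(im)) if 320<x[1][0]<380 and 190<x[1][1]<245],key=lambda x:x[0][4]); 
        B=plane(i,np.argwhere(b[2])[:,::-1],.155); a=np.degrees(np.arctan2(B[:,1]-c[1],B[:,0]-c[0])); print("bare ang",a.mean(),a.min(),a.max())
E
```

```text
top red [([np.int32(430), np.int32(138), np.int32(13), np.int32(8), np.int32(42)], [np.float64(435.1), np.float64(142.4)]), ([np.int32(320), np.int32(186), np.int32(11), np.int32(13), np.int32(103)], [np.float64(325.4), np.float64(191.9)]), ([np.int32(366), np.int32(248), np.int32(16), np.int32(15), np.int32(186)], [np.float64(373.4), np.float64(254.9)])]
top yellow [([np.int32(292), np.int32(152), np.int32(37), np.int32(29), np.int32(417)], [np.float64(314.3), np.float64(167.2)]), ([np.int32(327), np.int32(168), np.int32(25), np.int32(38), np.int32(309)], [np.float64(337.5), np.float64(183.9)])]
top cream [([np.int32(0), np.int32(0), np.int32(640), np.int32(137), np.int32(32748)], [np.float64(341.9), np.float64(34.9)]), ([np.int32(0), np.int32(135), np.int32(71), np.int32(147), np.int32(1948)], [np.float64(19.6), np.float64(226.9)]), ([np.int32(70), np.int32(155), np.int32(14), np.int32(90), np.int32(301)], [np.float64(77.3), np.float64(198.2)]), ([np.int32(305), np.int32(174), np.int32(19), np.int32(18), np.int32(46)], [np.float64(313.0), np.float64(180.6)]), ([np.int32(335), np.in
[... 3033 characters left out ...]
), ([np.int32(564), np.int32(152), np.int32(76), np.int32(63), np.int32(565)], [np.float64(598.5), np.float64(178.6)]), ([np.int32(283), np.int32(154), np.int32(30), np.int32(26), np.int32(297)], [np.float64(296.8), np.float64(166.1)]), ([np.int32(2), np.int32(159), np.int32(56), np.int32(21), np.int32(143)], [np.float64(25.7), np.float64(170.4)]), ([np.int32(0), np.int32(201), np.int32(85), np.int32(46), np.int32(2079)], [np.float64(37.8), np.float64(221.3)]), ([np.int32(508), np.int32(355), np.int32(37), np.int32(33), np.int32(455)], [np.float64(524.9), np.float64(370.1)]), ([np.int32(540), np.int32(363), np.int32(65), np.int32(37), np.int32(1117)], [np.float64(570.3), np.float64(387.1)])]
```

View pics/wrist0.png

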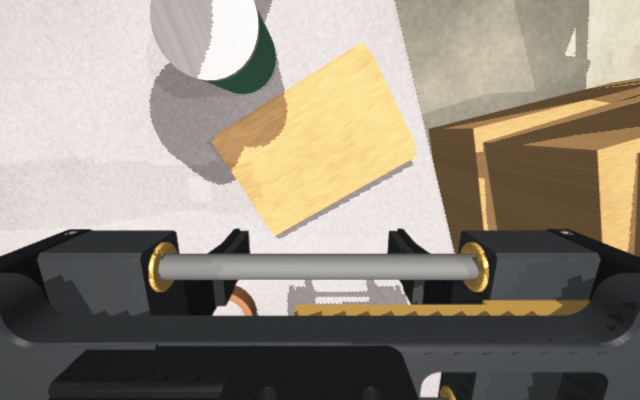

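The wrist view shows only the board (about 310,140) and the mug (205,40), with the fingers at rows 230-300. From the top view the hub is near (0.547, 0.044) and the bare stretch points at −134.5°. Next I move the arm to look at the plate up close.

Call:
{"fn": "step_arm", "kwargs": {
  "commands": [
    [[-0.12,-0.137,0],[0,0,0]],
    [[-0.12,-0.137,0],[0,0,0]],
    [[-0.12,-0.137,0],[0,0,0]],
    [[-0.12,-0.137,0],[0,0,0]],
    [[-0.12,-0.137,0],[0,0,0]],
    [[-0.12,-0.137,0],[0,0,0]],
    [[-0.12,-0.137,0],[0,0,0]],
    [[-0.12,-0.137,0],[0,0,0]],
    [[-0.12,-0.137,0],[0,0,0]],
    [[-0.12,-0.137,0],[0,0,0]],
    [[-0.12,-0.137,0],[0,0,0]],
    [[-0.12,-0.137,0],[0,0,0]],
    [[-0.12,-0.137,0],[0,0,0]],
    [[-0.12,-0.137,0],[0,0,0]],
    [[-0.12,-0.137,0],[0,0,0]]
  ],
  "hand": -1
}}

```text
t: 1.65
ee_pos: [0.462, -0.0424, 0.2924]
tcp_rot: [180.0, 0.0, 161.1]
wrist_force: [1.1, 0.5, -0.4]
finger_gap: 0.0869
grasp_force: 0.0
```

Call:
{"fn": "step_arm", "kwargs": {
  "commands": [
    [[0,0,0],[0,0,0.092]],
    [[0,0,0],[0,0,0.092]],
    [[0,0,0],[0,0,0.092]],
    [[0,0,0],[0,0,0.092]],
    [[0,0,0],[0,0,0.092]],
    [[0,0,0],[0,0,0.092]],
    [[0,0,0],[0,0,0.092]],
    [[0,0,0],[0,0,0.092]],
    [[0,0,0],[0,0,0.092]],
    [[0,0,0],[0,0,0.092]],
    [[0,0,0],[0,0,0.092]],
    [[0,0,0],[0,0,0.092]],
    [[0,0,0],[0,0,0.092]],
    [[0,0,0],[0,0,0.092]],
    [[0,0,0],[0,0,0]]
  ]
}}

```text
t: 3.15
ee_pos: [0.4616, -0.0405, 0.2921]
tcp_rot: [-180.0, 0.0, 45.0]
wrist_force: [0.1, -0.2, -0.2]
finger_gap: 0.0868
grasp_force: 0.0
```

```bash
cat >> h.py <<'E'
def shot(tag,n="wrist"):
    import pickle; from plant import env
    s=env.read_state(); i=env.camera_info(n); im=env.snapshot(n)
    cv2.imwrite(f"pics/{tag}.png",im); pickle.dump((i,s),open(f"{tag}.pkl","wb"))
    return im,i,s
def load(tag):
    import pickle; return (cv2.imread(f"pics/{tag}.png"),*pickle.load(open(f"{tag}.pkl","rb")))
E
python3 -c "
from h import *
shot('v1')"
```

Call:
{"fn": "step_arm", "kwargs": {
  "commands": [
    [[0.0,0.15,-0.05],[0,0,0]],
    [[0.0,0.15,-0.05],[0,0,0]],
    [[0,0,0],[0,0,0]],
    [[0,0,0],[0,0,0]]
  ]
}}

```text
t: 3.6
ee_pos: [0.515, -0.0937, 0.3169]
tcp_rot: [-180.0, 0.1, 45.3]
wrist_force: [-0.3, 0.1, -0.7]
finger_gap: 0.087
grasp_force: 0.0
```

```bash
python3 -c "
from h import *
shot('v2')
for t in('v1','v2'):
    im,i,s=load(t)
    for f in(red,yellow): print(t,f.__name__,[(s_.tolist(),c.tolist()) for s_,c,_ in blobs(f(im),80)])
"
```

```text
v1 red [([142, 0, 105, 210, 692], [166.2, 98.1]), ([390, 0, 108, 211, 716], [470.4, 102.8]), ([303, 104, 35, 37, 1040], [319.9, 122.1]), ([553, 190, 59, 44, 1464], [577.6, 207.8]), ([272, 287, 36, 28, 655], [288.7, 300.9])]
v1 yellow [([276, 16, 129, 134, 9963], [338.9, 76.3])]
v2 red [([70, 0, 109, 204, 827], [97.2, 100.1]), ([310, 0, 81, 202, 508], [371.8, 99.8]), ([217, 106, 41, 34, 930], [237.4, 121.2]), ([489, 187, 42, 38, 866], [505.5, 202.3]), ([324, 234, 14, 20, 233], [330.2, 243.6]), ([212, 280, 35, 36, 580], [233.0, 301.2])]
v2 yellow [([202, 26, 119, 122, 8078], [266.3, 81.0])]
```

View pics/v1.png

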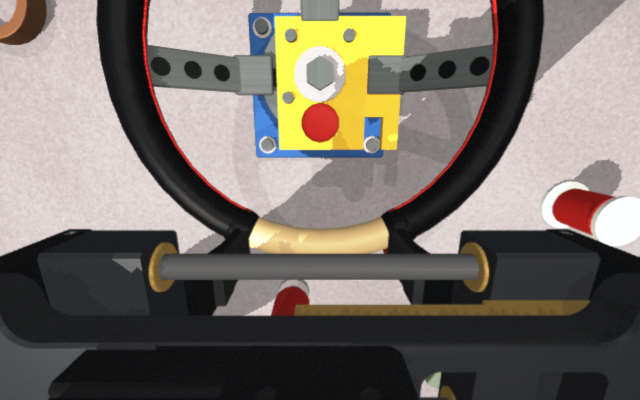

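View pics/v2.png

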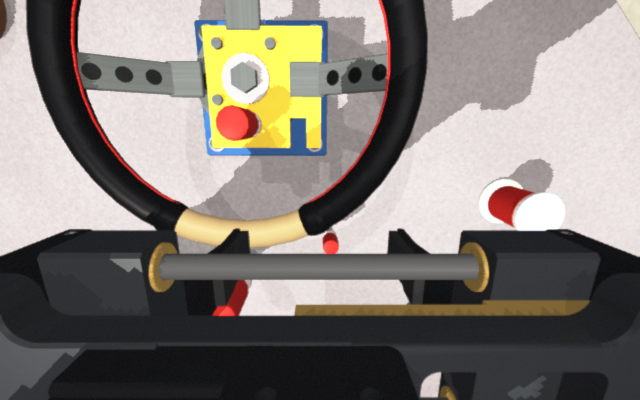

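In v1 the knob is seen end-on at (320,122), the hex nut at (320,72) and the notch at columns 365-383, rows 118-150. In v2 the knob is at (235,122), the nut at (243,77) and the notch at columns 290-306, rows 118-148. Next come the edge measurements.

Run:
```python
from h import *
for t,(x0,x1) in (('v1',(350,410)),('v2',(275,335))):
    im,i,s=load(t); h=hsv(im)
    print(t,s['ee_pos'],s['tcp_rot'])
    m=yellow(im)
    for r in range(110,154,4): print(r,''.join('#' if v else '.' for v in m[r,x0:x1]))
    c0=355 if t=='v1' else 295
    nut=(h[...,1]<60)&(h[...,2]<170)&(h[...,2]>60)
    nb=[(b[0].tolist(),b[1].tolist()) for b in blobs(nut,150) if b[1][1]<110 and 200<b[1][0]<400]; print('nut',nb)
    P=cv2.findContours(red(im).astype(np.uint8),cv2.RETR_EXTERNAL,cv2.CHAIN_APPROX_NONE)[0]
    c=[p for p in P if cv2.contourArea(p)>500 and 90<p[:,0,1].mean()<150 and 200<p[:,0,0].mean()<350][0]
    print('knob encl',cv2.minEnclosingCircle(c),cv2.fitEllipse(c))
a=cv2.imread('pics/v1.png')[60:170,270:410]; b=cv2.imread('pics/v2.png')[60:170,195:335]
cv2.imwrite('pics/crop.png',cv2.resize(np.vstack([a,b]),None,fx=2.7*1,fy=2.7,interpolation=cv2.INTER_CUBIC) if 0 else cv2.resize(np.hstack([a,b]),None,fx=2.8,fy=2.8,interpolation=cv2.INTER_CUBIC))
```

```text
v1 [ 0.46163999 -0.04048572  0.29211271] [-1.79986463e+02  4.64004152e-03  4.50421321e+01]
110 #################################################...........
114 #################################################...........
118 ##############....................##############............
122 #############....................###############............
126 #############....................###############............
130 #############....................###############............
134 #############....................##############.............
138 #############...................###############.............
142 #############...................###############.............
146 #############...................##############..............
150 ............................................................
nut [([146, 0, 132, 120, 4552], [218.2, 71.3]), ([252, 0, 30, 13, 367], [266.5, 6.0]), ([253, 17, 19, 21, 274], [261.7, 27.4]), ([307, 56, 28, 35, 726], [320.0, 72.8])]
knob encl ((319.5, 122.0), 18.581003189086914) ((319.8699035644531, 122.09009552001953), (34.635520935058594, 36.377704620361
[... 367 characters left out ...]
.......
126 ###############.................##############..............
130 ###############..................#############..............
134 ###############.................##############..............
138 ###############.................##############..............
142 ###############.................#############...............
146 ###############.................#############...............
150 ............................................................
nut [([199, 0, 66, 30, 1510], [232.8, 12.7]), ([231, 63, 27, 30, 544], [244.3, 77.3])]
knob encl ((237.0, 122.0), 20.61562728881836) ((237.06796264648438, 121.80795288085938), (29.932212829589844, 41.180702209472656), 109.39325714111328)
```

View pics/crop.png

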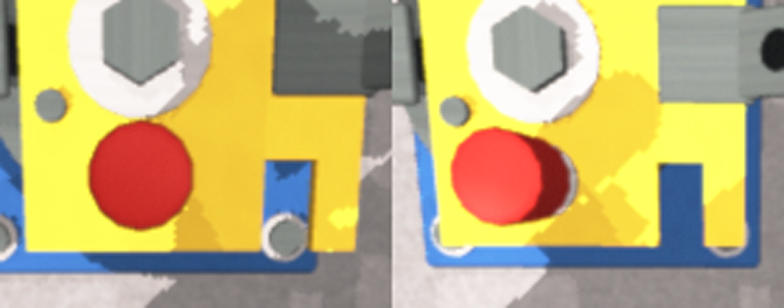

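The crop shows the knob top at v1 (320,122) and v2 (232.5,122.5). The slot has a square closed end, with its middle at v1 (372.8,117) and v2 (298,118).

Run:
```python
from h import *
A,B=load('v1')[1],load('v2')[1]
im=cv2.imread('pics/v2.png'); h=hsv(im)
m=(red(im)&(h[...,2]>200)).astype(np.uint8);m[:100]=0;m[150:]=0;m[:,:200]=0;m[:,265:]=0
c=max(cv2.findContours(m,0,1)[0],key=len);print('v2 knob top',cv2.minEnclosingCircle(c))
pts={'knobtop':((319.9,122.1),(232.5,122.6),.165),'nuttop':((320,73.2),(243.8,77),.117),'end':((372.8,117.2),(298,118),.105)}
W={}
for k,(a,b,z) in pts.items():
    X,r=tri([(A,a),(B,b)]); pa,pb=plane(A,[a],z)[0],plane(B,[b],z)[0]
    W[k]=(pa+pb)/2; print(k,X.round(4),np.round(r,4),'planes',pa[:2].round(4),pb[:2].round(4))
# plate front edge orientation (-x edge), rows ~148, both views; left/right edges
for t,i in(('v1',A),('v2',B)):
    m=yellow(cv2.imread(f'pics/{t}.png'))
    # notch left edge direction & right edge, top-face plane
    rows=range(122,147); c0=350 if t=='v1' else 275
    L=[(c0+np.argmin(m[r,c0:])-.5,r) for r in rows]; R=[(l[0]+3+np.argmax(m[r,int(l[0]+3):])-.5,r) for l,r in zip(L,rows)]
    for nme,E in(('L',L),('R',R)):
        P=plane(i,E,.105); vx,vy,x,y=cv2.fitLine(P[:,:2].astype(np.float32),cv2.DIST_HUBER,0,.001,.001).ravel(); print(t,nme,np.degrees(np.arctan2(vy,vx)),x.round(4),y.round(4))
    cols=range(290,340) if t=='v1' else range(225,285)
    F=[(c,150-np.argmax(m[150:120:-1,c])+.5) for c in (list(range(282,300))+list(range(340,362)) if t=='v1' else list(range(215,288)))]
    P=plane(i,F,.105); vx,vy,x,y=cv2.fitLine(P[:,:2].astype(np.float32),cv2.DIST_HUBER,0,.001,.001).ravel(); print(t,'front',np.degrees(np.arctan2(vy,vx)),x.round(4),y.round(4))
# rim circle from v2/v1 inner red seam skipped; bore direction
d=W['knobtop']-W['nuttop']; a=np.degrees(np.arctan2(-d[1],-d[0])); print('hub x angle from knob',a,np.hypot(*d[:2]))
for th in np.radians([a,45.5]):
    u=np.array([np.cos(th),np.sin(th)]);v=np.array([-u[1],u[0]])
    e=W['end'][:2]-W['nuttop'][:2]; print('end in hub frame',e@u,e@v,'(expect -37,-52)','knob',d[:2]@u,d[:2]@v)
```

```text
v2 knob top ((232.5, 122.5), 17.219274520874023)
knobtop [0.5167 0.0114 0.1603] [0.0001 0.0001] planes [0.5167 0.0114] [0.5175 0.0102]
nuttop [0.5477 0.0422 0.1129] [0.0003 0.0003] planes [0.547  0.0415] [0.5482 0.0412]
end [ 0.5579 -0.021   0.0997] [0. 0.] planes [ 0.5571 -0.0204] [ 0.558  -0.0214]
v1 L 47.42752 0.5402 -0.0242
v1 R 45.22581 0.551 -0.0411
v1 front -44.53444 0.4965 -0.0015
v2 L 43.820763 0.5384 -0.0279
v2 R 44.752422 0.5516 -0.041
v2 front -45.92862 0.5015 -0.0061
hub x angle from knob 45.0432464214692 0.04314713303148
end in hub frame -0.037013845347682074 -0.05103614400816382 (expect -37,-52) knob -0.04314713303148 0.0
end in hub frame -0.03741951760066779 -0.05073945649272836 (expect -37,-52) knob -0.04314576202881022 0.0003439589939384438
```

Heights and the hub-frame check agree: slot end at (−37,−51), knob at −43 mm, and the hub x axis at about 45.1°. I put the pin at (0.5167, 0.0107), so I move above it and check there.

Call:
{"fn": "step_arm", "kwargs": {
  "commands": [
    [[0.1,-0.096,0],[0,0,0]],
    [[0.1,-0.096,0],[0,0,0]],
    [[0.1,-0.096,0],[0,0,0]],
    [[0,0,0.16],[0,0,0]],
    [[0,0,0],[0,0,0]],
    [[0,0,0],[0,0,0]]
  ]
}}

```text
t: 4.25
ee_pos: [0.516, 0.0104, 0.2775]
tcp_rot: [-179.9, 0.1, 45.2]
wrist_force: [0.4, 0.8, 0.3]
finger_gap: 0.0869
grasp_force: 0.0
```

Call:
{"fn": "step_arm", "kwargs": {
  "commands": [
    [[0.002,0,0.11],[0,0,0]],
    [[0,0,0.11],[0,0,0]],
    [[0,0,0.11],[0,0,0]],
    [[0,0,0],[0,0,0]],
    [[0,0,0],[0,0,0]]
  ]
}}

```text
t: 4.75
ee_pos: [0.5177, 0.0105, 0.1964]
tcp_rot: [180.0, -0.1, 45.1]
wrist_force: [0.1, -0.1, 0.8]
finger_gap: 0.0867
grasp_force: 0.0
```

Call:
{"fn": "step_arm", "kwargs": {
  "commands": [
    [[0,0,0],[0,0,0]],
    [[0,0,0],[0,0,0]],
    [[0,0,0],[0,0,0]],
    [[0,0,0],[0,0,0]],
    [[0,0,0],[0,0,0]],
    [[0,0,0],[0,0,0]],
    [[0,0,0],[0,0,0]],
    [[0,0,0],[0,0,0]]
  ],
  "hand": 1
}}

```text
t: 5.55
ee_pos: [0.517, 0.0111, 0.1947]
tcp_rot: [-180.0, 0.0, 45.2]
wrist_force: [-1.4, 0.5, 0.7]
finger_gap: 0.0309
grasp_force: 0.4
```

Call:
{"fn": "step_arm", "kwargs": {
  "commands": [
    [[0,0,0],[0,0,0]],
    [[0,0,0],[0,0,0]],
    [[0,0,0],[0,0,0]]
  ]
}}

```text
t: 5.85
ee_pos: [0.517, 0.0111, 0.1947]
tcp_rot: [-180.0, 0.0, 45.2]
wrist_force: [-0.7, -0.1, -0.2]
finger_gap: 0.0292
grasp_force: 30.0
```

The pin is gripped, with a 29 mm opening and 30 N. Now I lift it straight up.

Call:
{"fn": "step_arm", "kwargs": {
  "commands": [
    [[0,0,-0.03],[0,0,0]],
    [[0,0,-0.06],[0,0,0]],
    [[0,0,-0.06],[0,0,0]],
    [[0,0,-0.06],[0,0,0]],
    [[0,0,-0.06],[0,0,0]],
    [[0,0,-0.06],[0,0,0]],
    [[0,0,0],[0,0,0]],
    [[0,0,0],[0,0,0]]
  ]
}}

```text
t: 6.65
ee_pos: [0.5171, 0.0109, 0.2771]
tcp_rot: [180.0, -0.0, 45.2]
wrist_force: [0.0, -0.0, -1.3]
finger_gap: 0.0293
grasp_force: 30.0
```

```bash
python3 -c "
from h import *
im,i,s=shot('v3'); print(s['ee_pos'],s['tcp_rot'])
b,_,_=shot('s3','scene')
cv2.imwrite('pics/v3c.png',np.vstack([im[:300,160:520],cv2.resize(b[110:270,250:430],(360,320))[:290]]))"
```

```text
[0.51705964 0.01094464 0.27708517] [ 1.79999275e+02 -1.80807948e-02  4.51841035e+01]
```

View pics/v3c.png

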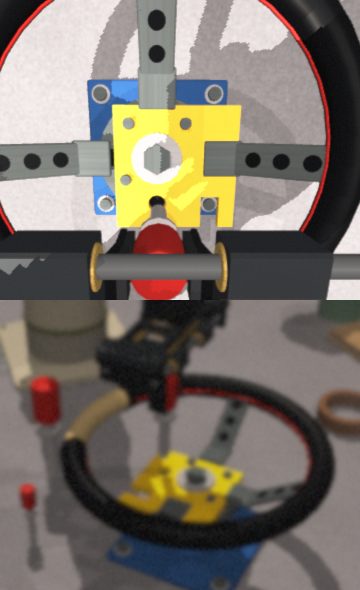

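The pin is out: the scene crop shows its shank clear above the plate, and the wheel has not turned. Before lowering, I measure the slot again in this view, where it is near (371,198).

Run:
```python
from h import *
im,i,s=load('v3'); m=yellow(im)
for r in range(184,232,3): print(r,''.join('#' if v else '.' for v in m[r,345:410]))
h=hsv(im); nut=(h[...,1]<60)&(h[...,2]<170)&(h[...,2]>60)
print([(b[0].tolist(),b[1].tolist()) for b in blobs(nut,150) if 120<b[1][1]<190 and 290<b[1][0]<345])
# predicted pixel of notch corners for hub estimate
th=np.radians(45.1);u=np.array([np.cos(th),np.sin(th)]);v=np.array([-u[1],u[0]])
for hub in([.5474,.0418],):
    P=[np.r_[np.array(hub)+u*a+v*b,.105] for a,b in((-.037,-.043),(-.037,-.061),(-.068,-.043),(-.068,-.061),(-.044,0))]+[np.r_[hub,.117]]
    for n,k in(('v1',load('v1')[1]),('v2',load('v2')[1]),('v3',i)): print(n,proj(k,P).round(1).tolist())
```

```text
184 ##################################################...............
187 ##################################################...............
190 ##################################################...............
193 ##################################################...............
196 #################################################................
199 ###############...................###############................
202 ###############...................###############................
205 ###############...................###############................
208 ###############...................##############.................
211 ###############..................###############.................
214 ###############..................###############.................
217 ###############..................###############.................
220 ###############..................###############.................
223 ##############...................##############..................
226 #############....................##############..................
229 .................................................................
[([305, 144, 26, 29, 426], [318.0, 158.5])]
v1 [[364.7, 116.9], [383.5, 116.9], [363.4, 149.7], [381.6, 149.7], [319.9, 124.5], [320.1, 72.6]]
v2 [[289.3, 117.7], [306.5, 117.8], [289.9, 147.8], [306.7, 147.9], [248.6, 124.5], [242.8, 77.1]]
v3 [[360.8, 197.3], [379.2, 197.3], [359.6, 227.2], [377.4, 227.3], [316.9, 204.1], [316.8, 160.4]]
```

The predicted and measured slot edges agree to about 0.5 mm, so the parking point is (0.5514, −0.0271). I approach 2 mm towards the mouth first.

Call:
{"fn": "step_arm", "kwargs": {
  "commands": [
    [[-0.006,0.068,0],[0,0,0]],
    [[-0.006,0.068,0],[0,0,0]],
    [[-0.007,0.068,0],[0,0,0]],
    [[0,0,0],[0,0,0]],
    [[0,0,0],[0,0,0]],
    [[0,0,0],[0,0,0]]
  ]
}}

```text
t: 7.35
ee_pos: [0.5495, -0.0276, 0.2767]
tcp_rot: [-179.9, 0.0, 45.2]
wrist_force: [-0.2, 0.5, -0.9]
finger_gap: 0.0291
grasp_force: 30.0
```

Call:
{"fn": "step_arm", "kwargs": {
  "commands": [
    [[0,0.003,0.04],[0,0,0]],
    [[0,0,0.04],[0,0,0]],
    [[0,0,0.04],[0,0,0]],
    [[0,0,0.04],[0,0,0]],
    [[0,0,0],[0,0,0]],
    [[0,0,0],[0,0,0]]
  ]
}}

```text
t: 7.95
ee_pos: [0.5504, -0.0289, 0.237]
tcp_rot: [-180.0, 0.0, 45.2]
wrist_force: [-0.2, -0.1, -1.3]
finger_gap: 0.0293
grasp_force: 30.0
```

```bash
python3 -c "
from h import *
b,_,s=shot('s4','scene'); print(s['ee_pos'],s['wrist_force'],s['ft_torque'])
cv2.imwrite('pics/s4c.png',cv2.resize(b[130:270,250:430],None,fx=4,fy=4,interpolation=cv2.INTER_CUBIC))"
```

```text
[ 0.55039944 -0.02886642  0.23700962] [-0.16787514 -0.10419244 -1.32905987] [-0.0708038   0.0610485   0.02482573]
```

View pics/s4c.png

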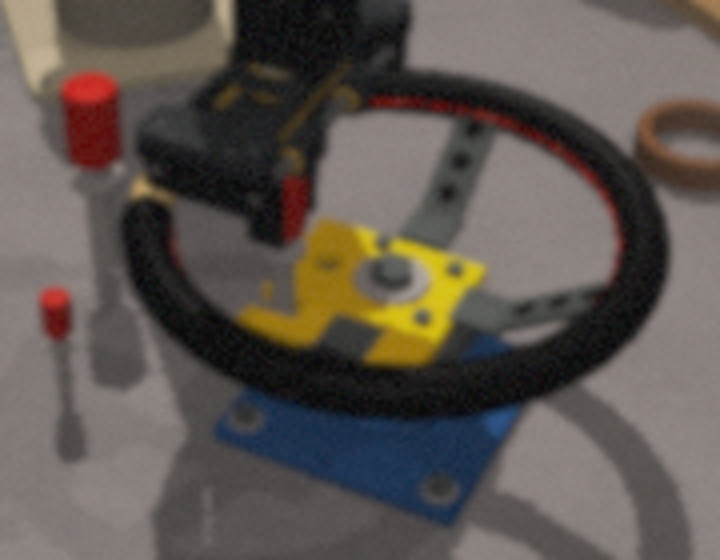

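The knob is over the slot and there is no contact force with the shank 18 mm in. I continue down.

Call:
{"fn": "step_arm", "kwargs": {
  "commands": [
    [[0,-0.002,0.04],[0,0,0]],
    [[0,0,0.04],[0,0,0]],
    [[0,0,0.04],[0,0,0]],
    [[0,0,0.03],[0,0,0]],
    [[0,0,0],[0,0,0]],
    [[0,0,0],[0,0,0]],
    [[0,0,0],[0,0,0]]
  ]
}}

```text
t: 8.7
ee_pos: [0.5504, -0.0285, 0.2001]
tcp_rot: [180.0, -0.0, 45.2]
wrist_force: [-0.2, -0.4, -1.7]
finger_gap: 0.0294
grasp_force: 30.0
```

Call:
{"fn": "step_arm", "kwargs": {
  "commands": [
    [[0.004,-0.001,0],[0,0,0]],
    [[0.004,0,0],[0,0,0]],
    [[0,0,0],[0,0,0]],
    [[0,0,0.006],[0,0,0]],
    [[0,0,0.006],[0,0,0]],
    [[0,0,0.006],[0,0,0]],
    [[0,0,0.004],[0,0,0]],
    [[0,0,0],[0,0,0]],
    [[0,0,0],[0,0,0]],
    [[0,0,0],[0,0,0]]
  ]
}}

```text
t: 9.7
ee_pos: [0.5514, -0.0269, 0.1946]
tcp_rot: [-180.0, -0.0, 45.2]
wrist_force: [-2.8, 0.9, 5.5]
finger_gap: 0.0294
grasp_force: 30.0
```

The collar is on the plate, with 5.5 N of vertical support. Now I release and rise.

Call:
{"fn": "step_arm", "kwargs": {
  "commands": [
    [[0,0,0],[0,0,0]],
    [[0,0,0],[0,0,0]],
    [[0,0,0],[0,0,0]],
    [[0,0,0],[0,0,0]],
    [[0,0,0],[0,0,0]],
    [[0,0,0],[0,0,0]],
    [[0,0,0],[0,0,0]],
    [[0,0,0],[0,0,0]]
  ],
  "hand": -0.3
}}

```text
t: 10.5
ee_pos: [0.5513, -0.0269, 0.1942]
tcp_rot: [-180.0, -0.0, 45.2]
wrist_force: [0.3, -0.1, 0.2]
finger_gap: 0.0566
grasp_force: 0.0
```

Call:
{"fn": "step_arm", "kwargs": {
  "commands": [
    [[0,0,-0.06],[0,0,0]],
    [[0,0,-0.1],[0,0,0]],
    [[0,0,-0.1],[0,0,0]],
    [[0,0,-0.14],[0,0,0]],
    [[-0.1,0,0],[0,0,0]],
    [[-0.16,0,0],[0,0,0]],
    [[-0.16,0,0],[0,0,0]],
    [[0,0,0],[0,0,0]],
    [[0,0,0],[0,0,0]],
    [[0,0,0],[0,0,0]]
  ]
}}

```text
t: 11.5
ee_pos: [0.4779, -0.1006, 0.2949]
tcp_rot: [180.0, -0.1, 45.2]
wrist_force: [0.5, 0.6, 0.7]
finger_gap: 0.0566
grasp_force: 0.0
```

Run:
```python
from h import *
im,i,s=shot('v5'); print(s['ee_pos'],s['tcp_rot'])
m=yellow(im)
print([(b[0].tolist(),b[1].tolist()) for b in blobs(red(im),150)])
th=np.radians(45.1);u=np.array([np.cos(th),np.sin(th)]);v=np.array([-u[1],u[0]]);hub=np.array([.5474,.0418])
f=lambda a,b,z:np.r_[hub+u*a+v*b,z]
print(proj(i,[f(-.046,-.0515,.165),f(-.046,-.0515,.121),f(-.046,-.0515,.105),f(-.037,-.0515,.105),f(-.044,0,.105),f(0,0,.117)]).round(1).tolist())
cv2.imwrite('pics/v5c.png',cv2.resize(im[20:260,220:480],None,fx=2.4,fy=2.4,interpolation=cv2.INTER_CUBIC))
```

```text
[ 0.47791036 -0.10062741  0.2948598 ] [ 1.79978274e+02 -5.27130461e-02  4.52425069e+01]
[([66, 0, 116, 174, 624], [102.6, 84.7]), ([334, 0, 95, 174, 450], [400.3, 85.9]), ([301, 64, 36, 43, 1183], [318.3, 83.9]), ([517, 168, 50, 42, 1196], [537.4, 185.1]), ([341, 217, 17, 21, 258], [349.0, 228.1])]
[[317.4, 82.6], [317.6, 90.7], [317.6, 93.0], [317.6, 82.8], [263.3, 90.5], [258.3, 34.3]]
```

View pics/v5c.png

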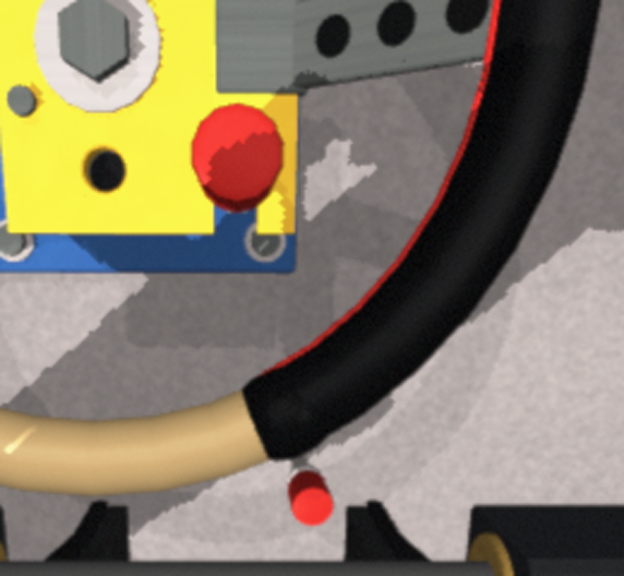

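The pin stands parked at the closed end: knob top at (318.6,82), against a nominal (317.4,82.6). The bore is empty and the wheel has not moved. Next I grip the far rim, clear of the spokes, the bare stretch and the pin.

Call:
{"fn": "step_arm", "kwargs": {
  "commands": [
    [[0.17,0.037,0],[0,0,0]],
    [[0.17,0.037,0],[0,0,0]],
    [[0.17,0.037,0],[0,0,0]],
    [[0.17,0.037,0],[0,0,0]],
    [[0.17,0.037,0],[0,0,0]],
    [[0.17,0.037,0],[0,0,0]],
    [[0,0,0],[0,0,-0.083]],
    [[0,0,0],[0,0,-0.083]],
    [[0,0,0],[0,0,-0.083]],
    [[0,0,0],[0,0,-0.083]],
    [[0,0,0],[0,0,-0.083]],
    [[0,0,0],[0,0,-0.083]],
    [[0,0,0],[0,0,0]],
    [[0,0,0],[0,0,0]],
    [[0,0,0],[0,0,0]]
  ]
}}

```text
t: 13.05
ee_pos: [0.6965, 0.0409, 0.2939]
tcp_rot: [-180.0, 0.0, 89.9]
wrist_force: [-0.9, 0.0, -0.5]
finger_gap: 0.0566
grasp_force: 0.0
```

Run:
```python
from h import *
from plant import env
s=env.read_state(); print(s['q'].round(1),s['ee_pos'],s['tcp_rot'])
# rim centre radius check from v1 rim edges at z=.15: black+cream circle
for t in('v1','v2','v3'):
    im,i,_=load(t); h=hsv(im); m=((h[...,2]<60)).astype(np.uint8); m[215:]=0
    # outer rim edge: columns left-most/right-most dark run per row
    P=[]
    for r in range(5,195,5):
        xs=np.flatnonzero(m[r]); 
        if len(xs): P+= [(xs.min()-.5,r),(xs.max()+.5,r)]
    W=plane(i,P,.15); W=W[(np.abs(np.hypot(W[:,0]-.5474,W[:,1]-.0418)-.1655)<.008)]
    print(t,len(W),circ(W).round(4))
```

```text
[-22.9  29.5  24.   71.9 -11.7  81.    0.1] [0.69654252 0.04085493 0.29388737] [-1.79974038e+02  5.04457723e-05  8.98671356e+01]
v1 75 [0.5489 0.044  0.1675]
v2 76 [0.5474 0.0454 0.1674]
v3 76 [0.5471 0.0424 0.1677]
```

Call:
{"fn": "step_arm", "kwargs": {
  "commands": [
    [[0,0,0.12],[0,0,0]],
    [[0,0,0.12],[0,0,0]],
    [[0,0,0.12],[0,0,0]],
    [[0,0,0.01],[0,0,0]],
    [[0,0,0],[0,0,0]],
    [[0,0,0],[0,0,0]],
    [[0,0,0],[0,0,0]]
  ]
}}

```text
t: 13.75
ee_pos: [0.6973, 0.0404, 0.2038]
tcp_rot: [179.8, -0.0, 90.0]
wrist_force: [-0.3, 0.9, 0.3]
finger_gap: 0.0565
grasp_force: 0.0
```

Call:
{"fn": "step_arm", "kwargs": {
  "commands": [
    [[0,0,0],[0,0,0]],
    [[0,0,0],[0,0,0]],
    [[0,0,0],[0,0,0]],
    [[0,0,0],[0,0,0]],
    [[0,0,0],[0,0,0]],
    [[0,0,0],[0,0,0]],
    [[0,0,0],[0,0,0]]
  ],
  "hand": 1
}}

```text
t: 14.45
ee_pos: [0.6965, 0.0404, 0.2018]
tcp_rot: [180.0, -0.0, 90.0]
wrist_force: [-0.7, 1.3, 2.1]
finger_gap: 0.0302
grasp_force: 29.9
```

Call:
{"fn": "step_arm", "kwargs": {
  "commands": [
    [[-0.013,-0.0002,0],[0,0,0.014]],
    [[-0.026,-0.0006,0],[0,0,0.0277]],
    [[-0.026,-0.0006,0],[0,0,0.0277]],
    [[-0.026,-0.0006,0],[0,0,0.0277]],
    [[-0.026,-0.0006,0],[0,0,0.0277]],
    [[-0.026,-0.0006,0],[0,0,0.0277]],
    [[-0.026,-0.0006,0],[0,0,0.0277]],
    [[-0.026,-0.0006,0],[0,0,0.0277]],
    [[0,0,0],[0,0,0]]
  ]
}}

```text
t: 15.35
ee_pos: [0.6875, -0.0081, 0.2018]
tcp_rot: [-179.9, 0.0, 71.1]
wrist_force: [-5.8, 1.6, 3.7]
finger_gap: 0.0304
grasp_force: 29.9
```

Call:
{"fn": "step_arm", "kwargs": {
  "commands": [
    [[-0.026,-0.0006,0],[0,0,0.0277]],
    [[-0.026,-0.0006,0],[0,0,0.0277]],
    [[-0.026,-0.0006,0],[0,0,0.0277]],
    [[-0.026,-0.0006,0],[0,0,0.0277]],
    [[-0.026,-0.0006,0],[0,0,0.0277]],
    [[-0.026,-0.0006,0],[0,0,0.0277]],
    [[-0.026,-0.0006,0],[0,0,0.0277]],
    [[-0.026,-0.0006,0],[0,0,0.0277]],
    [[-0.026,-0.0006,0],[0,0,0.0277]],
    [[-0.026,-0.0006,0],[0,0,0.0277]],
    [[-0.013,-0.0002,0],[0,0,0.014]],
    [[0,0,0],[0,0,0]],
    [[0,0,0],[0,0,0]],
    [[0,0,0],[0,0,0]]
  ]
}}

```text
t: 16.75
ee_pos: [0.6517, -0.0639, 0.2018]
tcp_rot: [-179.8, 0.0, 45.1]
wrist_force: [-8.6, 4.6, 6.2]
finger_gap: 0.0304
grasp_force: 29.8
```

```bash
cat >> h.py <<'E'
def edgeang(i,m,c0,r0,r1,span,side):
    pass
E
python3 - <<'E'
from h import *
im,i,s=shot('top6','top'); print(s['ee_pos'],s['tcp_rot'])
w,iw,_=shot('v6')
b=max([x for x in blobs(cream(im)&(np.indices(im.shape[:2])[0]>190)&(np.indices(im.shape[:2])[0]<262)) if 270<x[1][0]<360],key=lambda x:x[0][4])
B=plane(i,np.argwhere(b[2])[:,::-1],.155)
for c in((.5474,.0418),(.5469,.0439)):
    a=np.degrees(np.arctan2(B[:,1]-c[1],B[:,0]-c[0]))%360; print('bare',a.mean(),a.min(),a.max())
print('red',[(x[0].tolist(),x[1].tolist()) for x in blobs(red(im),30)])
for x in blobs(red(im),60):
    if 300<x[1][0]<345: print(plane(i,[x[1]],.15))
print([(x[0].tolist(),x[1].tolist()) for x in blobs(yellow(im),60)])
E
```

```text
[ 0.651748   -0.06389605  0.2017604 ] [-1.79803955e+02  2.58905179e-02  4.51092366e+01]
bare 207.76860539190085 168.20039686836267 255.02722080237612
bare 208.89161401860733 169.01516610227122 255.4879880702801
red [([431, 138, 12, 8, 38], [435.5, 142.8]), ([387, 207, 7, 8, 42], [389.8, 210.5]), ([366, 248, 16, 15, 186], [373.4, 254.9])]
[([298, 182, 6, 28, 82], [300.5, 196.8])]
```

Call:
{"fn": "step_arm", "kwargs": {
  "commands": [
    [[0,0,0],[0,0,0]],
    [[0,0,0],[0,0,0]],
    [[0,0,0],[0,0,0]],
    [[0,0,0],[0,0,0]],
    [[0,0,0],[0,0,0]],
    [[0,0,0],[0,0,0]],
    [[0,0,0],[0,0,0]],
    [[0,0,-0.1],[0,0,0]],
    [[0,0,-0.13],[0,0,0]],
    [[0,0,-0.14],[0,0,0]],
    [[0,0,0],[0,0,0]]
  ],
  "hand": -0.3
}}

```text
t: 17.95
ee_pos: [0.6543, -0.0657, 0.2996]
tcp_rot: [179.7, -0.3, 45.1]
wrist_force: [0.2, 0.5, 0.5]
finger_gap: 0.0565
grasp_force: 0.0
```

Call:
{"fn": "step_arm", "kwargs": {
  "commands": [
    [[-0.055,-0.154,0],[0,0,0]],
    [[-0.055,-0.154,0],[0,0,0]],
    [[-0.055,-0.154,0],[0,0,0]],
    [[-0.055,-0.154,0],[0,0,0]],
    [[-0.055,-0.154,0],[0,0,0]],
    [[-0.055,-0.154,0],[0,0,0]],
    [[0,0,0],[0,0,0.084]],
    [[0,0,0],[0,0,0.084]],
    [[0,0,0],[0,0,0.084]],
    [[0,0,0],[0,0,0.084]],
    [[0,0,0],[0,0,0.084]],
    [[0,0,0],[0,0,0.084]],
    [[0,0,0],[0,0,0]],
    [[0,0,0],[0,0,0]],
    [[0,0,0],[0,0,0]]
  ]
}}

```text
t: 19.45
ee_pos: [0.4308, 0.0396, 0.2941]
tcp_rot: [-180.0, 0.0, -0.1]
wrist_force: [-0.3, -0.1, -0.2]
finger_gap: 0.0564
grasp_force: 0.0
```

Run:
```python
from h import *
im,i,s=shot('v7'); print(s['ee_pos'],s['tcp_rot'])
t,it,_=shot('top7','top'); sc,_,_=shot('s7','scene')
cv2.imwrite('pics/v7c.png',np.hstack([im[:300,80:560],cv2.resize(t[100:270,220:400],None,fx=300/170,fy=300/170,interpolation=cv2.INTER_CUBIC)]))
for f in(red,yellow,cream): print(f.__name__,[(x[0].tolist(),x[1].tolist()) for x in blobs(f(im),150)])
```

```text
[0.43080507 0.03960563 0.29411123] [-1.79992539e+02  6.16517345e-03 -8.32012810e-02]
red [([138, 0, 108, 215, 785], [161.6, 99.7]), ([385, 0, 105, 214, 730], [462.9, 106.3]), ([358, 111, 42, 37, 1201], [378.8, 129.5]), ([493, 147, 16, 17, 186], [501.1, 155.9])]
yellow [([270, 21, 128, 131, 10041], [328.6, 82.2])]
cream [([247, 219, 139, 35, 1750], [319.0, 234.8]), ([237, 301, 281, 14, 1890], [381.0, 308.1])]
```

View pics/v7c.png

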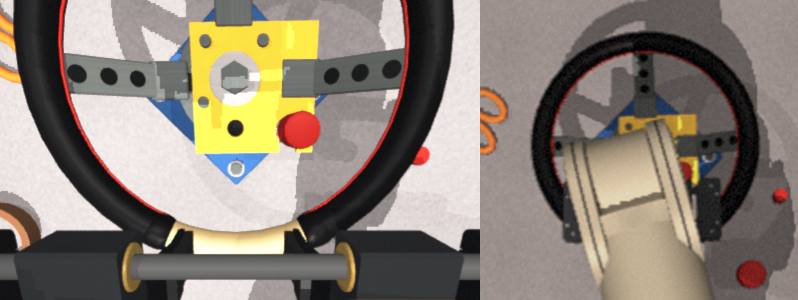

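The pin is still parked (knob at about (379,128) in full-frame pixels), and the wheel looks square to the robot. Now I measure the remaining angle from the plate edges, the bore and the bare stretch.

```bash
cat > ang.py <<'E'
from h import *
import sys
im,i,s=load(sys.argv[1]); h=hsv(im)
from math import atan2,degrees
dark=(h[...,2]<70); nut=(h[...,1]<60)&(h[...,2]<175)&(h[...,2]>60)
bb=[b for b in blobs(dark,60) if 300<b[1][0]<335 and 100<b[1][1]<160]; nb=[b for b in blobs(nut,250) if 295<b[1][0]<335 and 50<b[1][1]<100]
print('bore',[(b[0].tolist(),b[1].tolist()) for b in bb],'nut',[(b[0].tolist(),b[1].tolist()) for b in nb])
B=plane(i,[bb[0][1]],.105)[0];N=plane(i,[nb[0][1]],.1165)[0];d=N-B
print('hub',N[:2].round(4),'bore',B[:2].round(4),'dist',np.hypot(*d[:2]).round(4),'hub x angle',degrees(atan2(d[1],d[0])))
m=yellow(im).astype(np.uint8)
m=cv2.morphologyEx(m,cv2.MORPH_OPEN,np.ones((3,3)))
L=[];R=[]
for r in list(range(30,55))+list(range(100,145)): xs=np.flatnonzero(m[r,240:420])+240; L.append((xs[0]-.5,r)); R.append((xs[-1]+.5,r))
F=[(c,np.flatnonzero(m[:175,c])[-1]+.5) for c in range(280,350)]
for n,E in(('left',L),('right',R),('front',F)):
    P=plane(i,E,.105)[:,:2].astype(np.float32); vx,vy,x,y=cv2.fitLine(P,cv2.DIST_HUBER,0,.001,.001).ravel(); print(n,(degrees(atan2(vy,vx))+45)%90-45)
# seams of bare stretch: leather edges next to cream
c=max(blobs(cream(im)&(np.indices(m.shape)[0]<252),100),key=lambda b:b[0][4] if 150<b[1][1]<252 else 0)
pts=np.argwhere(c[2])[:,::-1]; W=plane(i,pts,.16); a=np.degrees(np.arctan2(W[:,1]-N[1],W[:,0]-N[0]))%360
rr=np.hypot(W[:,0]-N[0],W[:,1]-N[1]); k=(rr>.14)&(rr<.150); print('bare lo/hi',np.percentile(a[k],[1,99]),np.percentile(a[k],[1,99]).mean(),k.sum())
E
python3 ang.py v7
```

```text
bore [([308, 121, 15, 15, 169], [314.9, 127.7])] nut [([301, 60, 28, 34, 697], [313.9, 77.0])]
hub [0.5472 0.0427] bore [0.5034 0.0421] dist 0.0438 hub x angle 0.7613461370968103
left 1.1648790242783278
right -22.910509915911938
front -0.03791187562856635
bare lo/hi [157.06265327 204.46600175] 180.7643275094248 471
```

Run:
```python
from h import *
im,i,s=load('v7'); h=hsv(im)
m=red(im).astype(np.uint8); m[:100]=0;m[165:]=0;m[:,:345]=0;m[:,410:]=0
c=max(cv2.findContours(m,0,1)[0],key=len); print(cv2.fitEllipse(c),cv2.boundingRect(c))
th=np.radians(.7);u=np.array([np.cos(th),np.sin(th)]);v=np.array([-u[1],u[0]]);hub=np.array([.5472,.0425])
f=lambda a,b,z:np.r_[hub+u*a+v*b,z]
print(proj(i,[f(-.046,-.052,z) for z in(.165,.121,.111,.105)]).round(1).tolist())
sc=cv2.imread('pics/s7.png'); print(np.unique(red(sc)).size)
cv2.imwrite('pics/fin.png',np.hstack([cv2.resize(im[90:190,330:430],None,fx=4,fy=4,interpolation=cv2.INTER_CUBIC),cv2.resize(sc[130:270,270:410],(400,400),interpolation=cv2.INTER_CUBIC)]))
```

```text
((378.8291015625, 129.46774291992188), (35.09862518310547, 41.65233612060547), 81.7917251586914) (358, 111, 42, 37)
[[381.8, 129.4], [371.3, 129.3], [369.3, 129.3], [368.3, 129.3]]
2
```

View pics/fin.png

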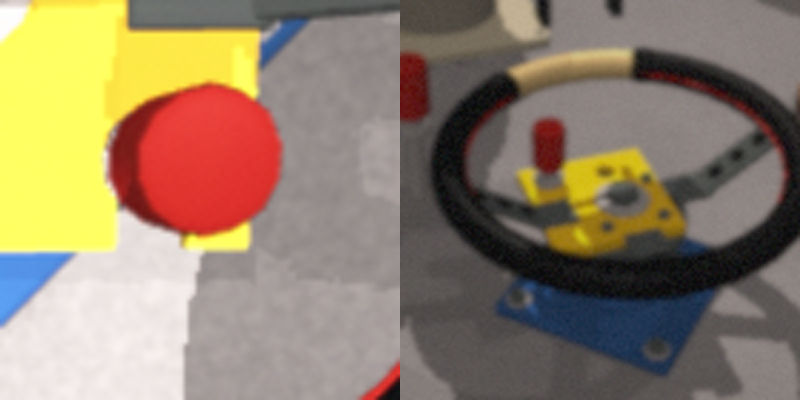

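The knob top is at (382.5,129.5), against a predicted (381.8,129.4), so the pin stands upright and seated within 1 mm. The bare stretch points at the robot's edge within about 0.7°, and the arm is clear of everything.

```bash
python3 -c "
from plant import env
print(env.hand_in())"
```

```text
the job is handed in; nothing more can be done
None
```

The job is handed in (no verdict came back): the pin is parked upright at the notch's closed end, within about 1 mm, and the wheel was then turned so the bare stretch points at the robot's bench edge to within about 1°.

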